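Half-mask a bronze patina sample

ROBOT

A 6-joint arm with a two-finger parallel gripper is mounted at the origin on the work surface. World frame = base frame: x ahead of the robot, y to its left, z up, the work surface at z = 0. Lengths are in m, angles in rad, forces in N, time in s.
With the tool pointing down it reaches from about 0.325 to 0.925 m from the base axis. Payload 3.1 kg.
Tool frame: the origin (TCP) lies on the mounting face of the last link; the fingertips stand arm.tip_extent ahead of it and the grasp point (between the pads) lies 155 mm ahead of it (arm.tip_extent is the distance from the TCP to the fingertips, in m); z points along the fingers, y is the line along which they close (so a half turn about z gives the same grasp; the last joint's range is limited). The gripper opens to 85 mm and grips with 20 to 120 N. Pads are 22 mm wide; open, the fingers measure 114 mm over their backs; the gripper's body (76 mm by 85 mm) begins 54 mm behind the grasp point. The pads swing forward as they close: fully open they stand 13 mm farther back than shut.
Start: joints at [-1.31, 0.217, 1.613, -0, 1.311, -0.112], TCP at [0.228, -0.582, 0.405] pointing down, gripper open.
Joint ranges: [-2.75, 2.75], [-0.78, 2.1], [0.31, 2.55], [-1.13, 4.27], [0.13, 2.63], [-2.58, 2.58]. Speed limits (rad/s): [2.79, 2.79, 3.14, 3.14, 3.14, 3.14].

INTERFACE

Orientations are given as a unit quaternion [x, y, z, w].
In Python, from station import arm gives the robot as it stands. The module is installed in compiled form; this text tells all that it offers.
- The arm moves only by the tool drive_tool, never from a script. Its arguments are lists of equal length, an entry for each row: "dp": the shift along the tool's x, y, z scaled (see below), a list of three; "dr": the turn, a rotation vector about the tool's x, y, z scaled (see below), a list of three; "hand": the closure, from 0 (fully open) to 1 (shut). A call has 1 to 20 rows; each row is the pose to reach, as a shift and turn from the pose commanded when the call began, along the tool's axes at that moment, turning the shorter way round; what a row does not reach only later rows make up. The controller multiplies each number of a shift by 0.08 m and each number of a turn by 180 degrees. A row lasts 1/8 s, in which the tool goes at most 62.5 mm and 10.7 degrees, less where a joint would pass 70% of its speed; a pose out of reach is approached as far as the arm can. A call with a number of a shift or a turn outside -1 to 1 is refused whole. A call with a gripper value outside its range is refused whole. The fingers move at their own pace and stop on an object; the grip force is fixed at half the most. Time passes only in rows, so rows that repeat a pose let the fingers close. It gives the time, the measured TCP pose, the force, the opening and the grip force at its end, in the units of the state.
- arm.state(): the state, without advancing time (a new reading comes with each control period).
- arm.camera(name): name is "scene" or "top" or "wrist"; returns the picture (420x560x3 uint8, red, green, blue); there is no depth.
- arm.calibration(name): a dict with "mtx" (3x3 intrinsics, pixels), "k1" (the pictures are not rectified: a ray, as slopes to the right and down, at radius r is drawn at 1 + k1 r^2 times it, then the intrinsics apply), "R" (3x3) and "t" (3): a world point X has camera coordinates R X + t. Camera axes: x right, y down, z forward; pixel columns grow to the right and rows downward; lengths in m; the calibration is good to about 2 mm. A picture is of the moment at which its call begins: read the wrist's pose just before it. calibration takes no time and is no camera call; for the wrist camera it gives the pose at the moment of the call.
- arm.sign_off(): hands the job in; it is judged then, once.
Trained networks look in the newest picture that a camera, given by its name, has taken for a name from the list of things; names that differ only in an ending like _2 or _b are one class to them, and where a whole thing is asked for, a point or a joint stands for the part that bears it (a point fixed in the world has none). Each returns a list of dicts, best first, with "score" (0 to 1); they miss things now and then, are a little off and sometimes report something else, mostly with a low value. They report only what shows in the picture. A call takes as long as a camera call. They do not tell look-alikes from the thing itself.
- arm.recognise(name, camera): "point" ([column, row] in pixels, amid what is visible of it).
- arm.masks_of(name, camera): "region" (420x560 bool, what is visible of it) and "point" ([column, row] in pixels, amid what is visible of it).
- arm.pinpoint(name, camera): "point" ([column, row] in pixels: a listed point, or the origin of a listed thing).
The state is a dict: "time_s": time; "qpos": joint angles; "joint_vel": joint speeds; "joint_torque": joint torques, N m; "eef_pos": TCP position; "orientation": TCP orientation; "force": force on the tool from outside, world axes, zero at the start; "moment": the same for the moment, N m; "width": finger opening in m; "gripper_force": force on a finger pad.
Only numpy, scipy, OpenCV 4.12 (cv2) and the standard library are available. Lean on these libraries where they do the work, as an engineer would, in place of code of your own. Each camera call takes 0.05 s, during which the arm holds its last target. There are 200 camera calls.

TASK

Get the bronze sample bar ready for a two-tone patina: push it along the jig's bed until its long side is flush against the back fence and its end is flush against the end stop, and only then slide the sprung shutter over it to half travel, so that its leading edge stands over the middle of the bar. The shutter springs back if let go, so finish while still holding it there with the fingers; the bar must stay in its corner and the other things on the bench must be left where they are.

Things in the scene. Friction and masses are not known exactly. Their poses are not given: they have to be found in the camera images.
- jig: Masking jig fixed to the bench: flat steel plate, x -102 to +102 mm, y -130 to +185 mm, its top (the bed) 12 mm above the bench. Origin at bench height under the middle of the bar's home. +x points to the back fence, +y to the end stop and parked shutter. The bed is open on the -x and -y sides. Behind the fence: guide rail (24 mm high) and spring tube (x = 83 mm, 39 mm high).
- fence (a point): Middle of the back fence's face, at bed height: x = +20, y = 0, z = 12 mm in the jig's frame. The fence is an aluminium strip 9 mm high above the bed, 12 mm thick, from y = -50 to +50 mm; the bar's long side goes flush against it.
- stop (a point): Middle of the end stop's face, at bed height: x = -2, y = +50, z = 12 mm in the jig's frame. The stop is an aluminium strip 9 mm high above the bed, 10 mm thick, from x = -20 to +16 mm, just under the open shutter's leading edge; the bar's end goes flush against it.
- half_mark (a point): Longest of three dark engraved marks at the -x edge of the jig plate (x = -78, y = 0 mm in the jig's frame, on the bed): the shutter's leading edge stands level with it (y = 0) at half travel. The two shorter marks stand for open (y = +50 mm) and fully closed (y = -50 mm).
- bar_center (a point): Centre (half-way up) of the loose bronze sample bar: 40 mm (its x) by 100 mm (its y) by 14 mm thick, about 0.45 kg, lying flat on the bed 20 to 45 mm short of home along both jig axes and turned up to 0.35 rad. Home, flush in the corner, this point is at x = 0, y = 0, z = 19 mm in the jig's frame.
- shutter (a joint): Travel of the shutter in m: 0 = open (where its spring keeps it), 0.05 = half travel, 0.10 = fully closed over the bar. It grows as the shutter moves along the jig's -y. The spring pulls it back towards +y with about 2.5 N at 0, rising to 9.5 N at half and 16.5 N at full travel.
- shutter_handle (a point): Centre of the shutter's upright handle, a dark block 14 mm thick (along the jig's y), 40 mm wide (x), 40 mm high; foot 39 mm, centre 59 mm, top 79 mm above the bench. In the jig's frame at x = 0, y = +75 mm when open; it moves along -y. It can be pinched from above across its thickness, or pushed on its +y face.
- shutter_edge (a point): Middle of the shutter's leading (-y) edge, upper side, 39 mm above the bench. The shutter is a steel plate 3 mm thick, 110 mm long (y), from x = -28 to +57 mm; its underside passes 10 mm above the bar. In the jig's frame the edge is at y = +50 mm when open, y = 0 at half travel.
- wax_tin: Bystander, to be left alone: small closed metal tin, 36 mm across, 28 mm high, standing on the front corner of the jig plate; origin at its underside.
- offcut: Bystander, to be left alone: short bronze offcut, 40 x 55 x 14 mm, lying on the bench by the jig; shorter than the sample bar; origin at its underside.
- jar: Bystander, to be left alone: lidded green glass jar, 72 mm across, 65 mm high, on the bench beyond the jig; origin at its underside.
- cup: Bystander, to be left alone: small paper cup, 56 mm across, 60 mm high, on the bench beyond the jig; origin at its underside.
- brush: Bystander, to be left alone: brush lying on the bench to the right; origin at its underside.
- casting: Bystander, to be left alone: small turned bronze casting, 68 mm across, 62 mm high, on the bench to the left; origin at its underside.
- hammer: Bystander, to be left alone: hammer lying on the bench to the left; origin at its underside.
Not all that is in view belongs to the job. What is shaped like the part that bears bar_center but grey or purple is not meant.

How it is judged:
On the way, in this order (a step that is already met when the one before it is completed fails the run):
1. the bar is home against fence and stop while the shutter is still open (x of bar_center in the frame of jig between -0.003 and 0.003 m and y of bar_center in the frame of jig between -0.003 and 0.003 m and z of bar_center in the frame of jig below 0.022 m and angle between the y axis of bar_center and the y axis of jig, either way round below 0.035 rad and value of joint shutter below 0.015 m), for 0.2 s.
2. the shutter is held at half travel by the fingers, the bar still home (value of joint shutter between 0.045 and 0.055 m and contact force between the fingers and shutter above 4 N and x of bar_center in the frame of jig between -0.003 and 0.003 m and y of bar_center in the frame of jig between -0.003 and 0.003 m and z of bar_center in the frame of jig below 0.022 m and angle between the y axis of bar_center and the y axis of jig, either way round below 0.035 rad), for 0.2 s.
At the end, for the whole second after the job is handed in: The shutter stands at half travel (50 mm, within 5 mm) and the fingers press on it with more than 4 N, so they are what holds it against its spring; the bar lies flat in its corner, within 3 mm of home along both axes and 0.035 rad of square (all of step 2); the arm keeps its last pose, push and grip.
It fails at once if a bystander is moved more than 40 mm (distance of any of wax_tin, offcut, jar, cup, brush, casting, hammer from where it was at the start of the episode above 0.04 m).
It also fails if it takes over 61 s, if anything falls off the work surface, if the arm or the gripper's body presses on something with over 40 N, if the wrist force passes 120 N, or if a joint passes its speed limit or range.

## Working session

There is one attempt and no reset: what is moved stays moved. The work goes in short steps, Python scripts to look and compute and a tool call to move; the robot and the scene stay as the last step left them, time stands still between calls to the robot, and variables do not carry over. Pictures are saved under pics/ and viewed, at most 10 in all, crops included, and the job is handed in when it is done.

Besides the shell and the picture viewer there is one more tool, called after "Emit:" by a JSON object that holds its "op" and its "data", one argument or row to a line. drive_tool: Moves the arm, as the interface text tells. Its arguments: {"type":"object","properties":{"dp":{"type":"array"},"dr":{"type":"array"},"hand":{"type":"array"}},"required":["dp","dr","hand"]}

```bash
mkdir -p pics; cat > h.py <<'E'
import numpy as np, cv2
from scipy.spatial.transform import Rotation as Ro
from station import arm
def ray(c,px,z,cal=None):
    k=cal or arm.calibration(c); M=np.array(k["mtx"]); R=np.array(k["R"]); t=np.array(k["t"])
    d=np.linalg.inv(M)@np.array([px[0],px[1],1.]); s=d[:2]; u=s.copy()
    for _ in range(20): u=s/(1+k["k1"]*(u@u))
    w=R.T@np.array([u[0],u[1],1.]); o=-R.T@t
    return o+w*(z-o[2])/w[2]
def proj(c,X,cal=None):
    k=cal or arm.calibration(c); M=np.array(k["mtx"])
    p=np.array(k["R"])@np.array(X)+np.array(k["t"]); u=p[:2]/p[2]; u=u*(1+k["k1"]*(u@u))
    return (M@np.array([u[0],u[1],1]))[:2]
def save(im,n): cv2.imwrite(n,im[:,:,::-1])
E
cat > a.py <<'E'
from h import *
print(arm.tip_extent, arm.state())
for c in("top","scene"):
    im=arm.camera(c); save(im,f"pics/{c}0.png")
    for n,z in [("jig",0),("fence",.012),("stop",.012),("half_mark",.012),("bar_center",.019),("shutter_handle",.059),("shutter_edge",.039),("wax_tin",0),("offcut",0),("jar",0),("cup",0)]:
        for d in arm.pinpoint(n,c)[:2]:
            print(c,n,round(d["score"],2),np.round(d["point"],1),np.round(ray(c,d["point"],z),4))
E
python3 a.py
```

```text
0.1734 {'time_s': 0.0, 'qpos': array([-1.31021628e+00,  2.17769568e-01,  1.61495073e+00,  7.82434930e-06,
        1.31129312e+00, -1.12209411e-01]), 'joint_vel': array([-7.31781966e-04, -1.19735779e-03, -5.65664932e-04, -1.99062219e-04,
        2.00781902e-04, -4.58062200e-05]), 'joint_torque': array([-8.90092633e-04, -3.96846735e+01, -3.03854048e+01, -1.85819508e-04,
        9.72125796e-03,  8.38344391e-06]), 'eef_pos': array([ 0.2275449 , -0.5816703 ,  0.40334954]), 'orientation': array([ 9.82678207e-01,  1.85316155e-01, -8.59405139e-05, -1.20733106e-03]), 'force': array([-0.48994291, -0.37919272, -0.32262966]), 'moment': array([ 0.00545257, -0.03927241, -0.00041538]), 'gripper_force': 0.0, 'width': 0.0854220637102671}
top jig 0.64 [293.1 206.5] [0.556  0.0299 0.    ]
top fence 0.65 [295.2 197.9] [0.5818 0.0225 0.012 ]
top stop 0.91 [280.4 205.1] [0.5597 0.0704 0.012 ]
top half_mark 0.8 [285.2 230.6] [0.4775 0.0568 0.012 ]
top half_mark 0.29 [282.7 204. ] [0.563  0.0629 0.012 ]
top bar_center 0.93 [304.  219.3] [ 0.5113 -0.0036  0.019 ]
top bar_center 0.8 [383.5 253. ] [ 0.399  -0.
[... 664 characters left out ...]
7 0.012 ]
scene half_mark 0.3 [307.4 242.5] [0.521  0.0776 0.012 ]
scene bar_center 0.77 [225.5 184.8] [ 0.4155 -0.2385  0.019 ]
scene bar_center 0.71 [282.  230.3] [0.5186 0.0059 0.019 ]
scene shutter_handle 0.73 [305.7 244.5] [0.5827 0.1021 0.059 ]
scene shutter_edge 0.69 [297.3 239.9] [0.5553 0.0673 0.039 ]
scene shutter_edge 0.27 [281.8 246.1] [0.5933 0.0478 0.039 ]
scene wax_tin 0.51 [343.  255.1] [0.5062 0.1648 0.    ]
scene wax_tin 0.3 [310.1 242.8] [0.505  0.0775 0.    ]
scene offcut 0.52 [222.6 213.1] [ 0.5125 -0.1791  0.    ]
scene jar 0.84 [249.7 286.4] [0.7052 0.0332 0.    ]
scene cup 0.67 [215.5 259.2] [ 0.6716 -0.0829  0.    ]
scene cup 0.34 [299.3 241.8] [0.5151 0.0531 0.    ]
```

```bash
python3 - <<'E'
import cv2
a=cv2.imread("pics/top0.png")[120:290,200:430]
cv2.imwrite("pics/top0c.png",cv2.resize(a,None,fx=3.4,fy=3.4,interpolation=cv2.INTER_CUBIC))
E
```

```text
(no output)
```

View pics/top0c.png

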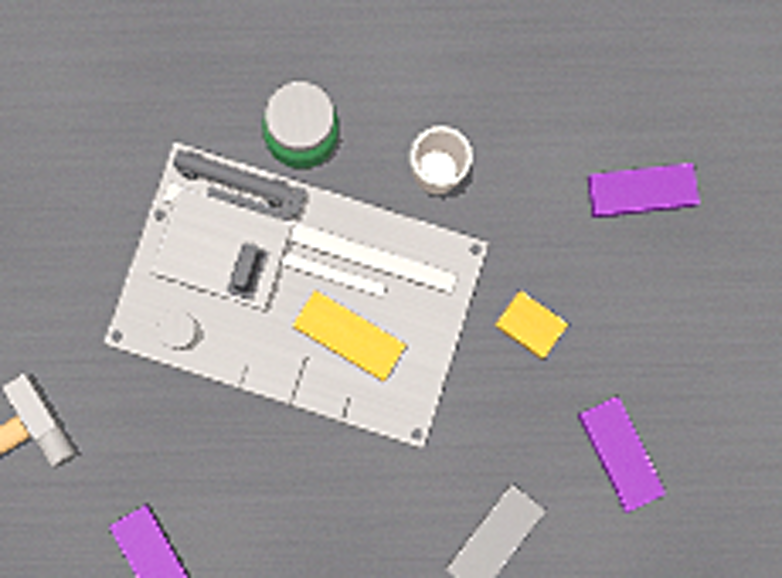

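Emit:
{"op": "drive_tool", "data": {
  "dp": [
    [0.75,-0.75,0],
    [1,-1,0],
    [1,-1,0]
  ],
  "dr": [
    [0,0,0],
    [0,0,0],
    [0,0,0]
  ],
  "hand": [0,0,0]
}}

```text
time_s: 1.58
eef_pos: [0.2741, -0.4757, 0.4043]
orientation: [0.982, 0.187, 0.0, -0.001]
force: [0.0, -0.5, 0.7]
width: 0.0853
gripper_force: 0.0
```

Emit:
{"op": "drive_tool", "data": {
  "dp": [
    [0.75,-0.75,0],
    [1,-1,0],
    [1,-1,0]
  ],
  "dr": [
    [0,0,0],
    [0,0,0],
    [0,0,0]
  ],
  "hand": [0,0,0]
}}

```text
time_s: 1.95
eef_pos: [0.3192, -0.3732, 0.4048]
orientation: [0.982, 0.187, 0.0, 0.0]
force: [-1.0, -0.4, 1.2]
width: 0.0853
gripper_force: 0.0
```

Emit:
{"op": "drive_tool", "data": {
  "dp": [
    [0.75,-0.75,0],
    [1,-1,0],
    [1,-1,0]
  ],
  "dr": [
    [0,0,0],
    [0,0,0],
    [0,0,0]
  ],
  "hand": [0,0,0]
}}

```text
time_s: 2.33
eef_pos: [0.3645, -0.2704, 0.405]
orientation: [0.982, 0.187, 0.0, 0.001]
force: [-0.5, -0.2, -0.7]
width: 0.0851
gripper_force: 0.0
```

Emit:
{"op": "drive_tool", "data": {
  "dp": [
    [0.75,-0.75,0],
    [1,-1,0],
    [1,-1,0]
  ],
  "dr": [
    [0,0,0],
    [0,0,0],
    [0,0,0]
  ],
  "hand": [1,1,1]
}}

```text
time_s: 2.7
eef_pos: [0.4101, -0.1672, 0.4051]
orientation: [0.982, 0.187, 0.0, 0.001]
force: [-0.2, 0.5, 0.5]
width: 0.0315
gripper_force: 0.0
```

Emit:
{"op": "drive_tool", "data": {
  "dp": [
    [0,-0.75,0],
    [0,-1,0],
    [0,-1,0],
    [0,-1,0]
  ],
  "dr": [
    [0,0,0],
    [0,0,0],
    [0,0,0],
    [0,0,0]
  ],
  "hand": [1,1,1,1]
}}

```text
time_s: 3.2
eef_pos: [0.3805, -0.0945, 0.4053]
orientation: [0.983, 0.185, 0.0, 0.001]
force: [0.3, -1.2, 0.7]
width: -0.0001
gripper_force: 0.0
```

The top view shows the yellow bar on the jig (crop 350,337), rotated clockwise relative to the fence; the shutter handle is at (247,270), the tin at (180,330), and the offcut, off the jig, at (530,323).

```bash
cat > b.py <<'E'
from h import *
s=arm.state(); k=arm.calibration("wrist"); im=arm.camera("wrist"); save(im,"pics/w1.png")
R=np.array(k["R"]);print("cam",-R.T@np.array(k["t"]), "axes",np.round(R,2).tolist(), s["eef_pos"])
for n,z in [("jig",0),("fence",.012),("stop",.012),("half_mark",.012),("bar_center",.019),("shutter_handle",.059),("shutter_edge",.039),("wax_tin",0),("offcut",0)]:
    for d in arm.pinpoint(n,"wrist")[:2]:
        print(n,round(d["score"],2),np.round(d["point"],1),np.round(ray("wrist",d["point"],z,k),4))
E
python3 b.py
```

```text
cam [ 0.45120413 -0.06743821  0.37538302] axes [[0.36, -0.93, 0.0], [-0.89, -0.35, 0.29], [-0.27, -0.11, -0.96]] [ 0.38049308 -0.09447219  0.40525548]
half_mark 0.71 [181.9  37.6] [0.4761 0.0519 0.012 ]
bar_center 0.93 [ 31.9 143.9] [0.3173 0.1772 0.019 ]
bar_center 0.81 [547.    5.3] [ 0.6456 -0.2771  0.019 ]
offcut 0.68 [397.1  75.2] [ 0.5242 -0.1674  0.    ]
```

View pics/w1.png

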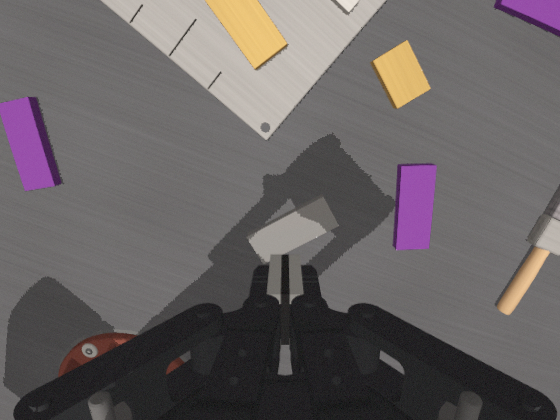

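The wrist view shows the jig's -x corner (265,128), the bar end (250,40) and the offcut (400,75). I'll centre the camera over the jig and line the tool up with it.

Emit:
{"op": "drive_tool", "data": {
  "dp": [
    [0.75,-0.2,0],
    [1,-0.3,0],
    [1,-0.3,0]
  ],
  "dr": [
    [0,0,0],
    [0,0,0],
    [0,0,0]
  ],
  "hand": [1,1,1]
}}

```text
time_s: 4.08
eef_pos: [0.4464, -0.0407, 0.4046]
orientation: [0.982, 0.187, -0.0, -0.0]
force: [-1.0, -0.2, 0.2]
width: -0.0002
gripper_force: 0.0
```

Emit:
{"op": "drive_tool", "data": {
  "dp": [
    [0.75,-0.2,0],
    [1,-0.3,0],
    [1.0,-0.3,0]
  ],
  "dr": [
    [0,0,0],
    [0,0,0],
    [0,0,0]
  ],
  "hand": [0.5,0.5,0.5]
}}

```text
time_s: 4.45
eef_pos: [0.5116, 0.0102, 0.4046]
orientation: [0.983, 0.186, -0.001, 0.0]
force: [-0.5, -0.4, -0.1]
width: 0.0428
gripper_force: 0.0
```

Emit:
{"op": "drive_tool", "data": {
  "dp": [
    [0.3,0,0],
    [0.3,0,0],
    [0.3,0,0],
    [0.3,0,0],
    [0.3,0,0],
    [0.3,0,0]
  ],
  "dr": [
    [0,0,0.055],
    [0,0,0.11],
    [0,0,0.165],
    [0,0,0.214],
    [0,0,0.214],
    [0,0,0.214]
  ],
  "hand": [0.5,0.5,0.5,0.5,0.5,0.5]
}}

```text
time_s: 5.2
eef_pos: [0.5333, 0.0181, 0.4048]
orientation: [0.989, -0.148, -0.0, 0.0]
force: [0.3, 0.6, 0.4]
width: 0.0427
gripper_force: 0.0
```

```bash
sed -i 's/w1.png/w2.png/' b.py; python3 b.py; python3 -c "
from h import *
s=arm.state();print(arm.tip_extent,s['width'],s['eef_pos'],s['qpos'],Ro.from_quat(s['orientation']).as_matrix().round(3).tolist())"
```

```text
cam [ 0.60574913 -0.00439019  0.37485515] axes [[-0.29, -0.96, -0.0], [-0.91, 0.28, 0.3], [-0.28, 0.09, -0.96]] [0.5332563  0.01807915 0.40476841]
jig 0.76 [270.2 158.6] [0.555  0.0282 0.    ]
fence 0.88 [274.  148.7] [0.5655 0.02   0.012 ]
stop 0.55 [228.9 166.1] [0.5621 0.0725 0.012 ]
stop 0.34 [447.2 133.9] [ 0.5273 -0.1632  0.012 ]
half_mark 0.94 [271.1 231.4] [0.4764 0.0517 0.012 ]
bar_center 0.97 [438.8 296.8] [ 0.3358 -0.12    0.019 ]
bar_center 0.93 [302.6 191.1] [0.5135 0.0037 0.019 ]
shutter_handle 0.81 [194.6 168. ] [0.5758 0.0945 0.059 ]
shutter_edge 0.98 [222.8 167.4] [0.5659 0.0731 0.039 ]
wax_tin 0.8 [166.8 218. ] [ 0.5243  0.1668 -0.    ]
wax_tin 0.71 [ 61.3 354.1] [0.3796 0.3999 0.    ]
offcut 0.91 [450.3 132.3] [ 0.5254 -0.1722  0.    ]
0.1734 0.04278757116325364 [0.533888   0.01878451 0.40465772] [-9.62332054e-02  2.32616777e-02  1.82731688e+00 -3.10738107e-05
  1.29114665e+00  1.77369980e+00] [[0.956, -0.295, -0.0], [-0.295, -0.956, -0.0], [-0.0, 0.0, -1.0]]
```

View pics/w2.png

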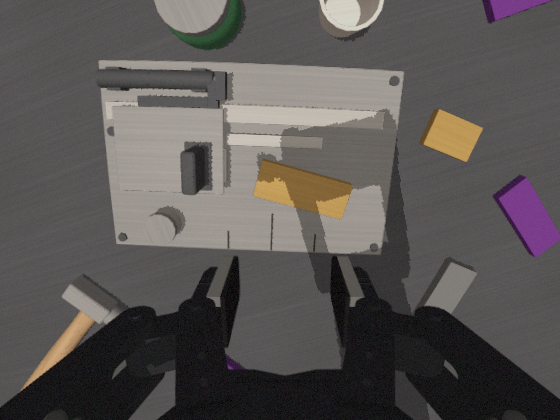

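The wrist view shows the jig squared to the picture: plate corners at (101,61), (404,71), (381,254) and (117,244), fence at row ~147 and bar corners near (262,161), (352,183), (344,219) and (254,197).

```bash
cat > c.py <<'E'
from h import *
from scipy.optimize import least_squares
im=cv2.imread("pics/w2.png"); k=arm.calibration("wrist"); c="wrist"
g=cv2.cvtColor(im,6)
P=[(101,61),(404,71),(381,254),(117,244)]; J=[(.102,.185),(.102,-.13),(-.102,-.13),(-.102,.185)]
W=np.array([ray(c,p,.012,k)[:2] for p in P]); J=np.array(J)
def f(v): 
    C,S=np.cos(v[2]),np.sin(v[2]); return (J@np.array([[C,S],[-S,C]])+v[:2]-W).ravel()
r=least_squares(f,[.556,.026,-.3]); print("jig",r.x.round(4),(r.fun*1000).round(1))
hsv=cv2.cvtColor(im,cv2.COLOR_BGR2HSV); m=cv2.inRange(hsv,(10,100,80),(25,255,255))
n,l,st,ce=cv2.connectedComponentsWithStats(m)
i=min([i for i in range(1,n) if st[i,4]>300],key=lambda i:np.hypot(*(ce[i]-[302,190])))
b=cv2.boxPoints(cv2.minAreaRect(cv2.findContours((l==i).astype('uint8'),0,1)[0][0])); print(b.round(1).tolist())
w=np.array([ray(c,p,.026,k)[:2] for p in b])
x,y,a=r.x; C,S=np.cos(a),np.sin(a)
j=(w-[x,y])@np.array([[C,-S],[S,C]]); print("bar jig mm",(j*1000).round(1).tolist(),(j.mean(0)*1000).round(1))
t=arm.state()["eef_pos"][:2]-[x,y]; print("tcp jig",(t@np.array([[C,-S],[S,C]])*1000).round(1))
for nme,X in(("half",(-78,0,12)),("handle",(0,75,59)),("edge",(0,50,39)),("fence",(20,0,12))):
    X=np.array(X)/1000; print(nme,proj(c,[x+C*X[0]-S*X[1],y+S*X[0]+C*X[1],X[2]],k).round(1))
E
python3 c.py
```

```text
jig [ 0.5501  0.025  -0.339 ] [ 1.4  2.1 -0.5 -1.4 -0.9 -0.9  0.1  0.2]
[[252.0, 195.1999969482422], [262.1000061035156, 158.10000610351562], [352.8999938964844, 182.6999969482422], [342.79998779296875, 219.8000030517578]]
bar jig mm [[-31.9, 23.0], [8.3, 13.1], [-13.9, -83.6], [-55.7, -76.7]] [-23.3 -31.1]
tcp jig [-13.2 -11.3]
half [272.6 231.5]
handle [194.7 169.7]
edge [224.4 166.9]
fence [275.4 145.6]
```

Emit:
{"op": "drive_tool", "data": {
  "dp": [
    [0,0,0.5],
    [0,0,1],
    [0,0,1]
  ],
  "dr": [
    [0,0,0.0125],
    [0,0,0.0125],
    [0,0,0.0125]
  ],
  "hand": [0.5,0.5,0.5]
}}

```text
time_s: 6.08
eef_pos: [0.532, 0.019, 0.321]
orientation: [0.986, -0.168, -0.004, 0.0]
force: [-0.5, 0.2, -0.3]
width: 0.0431
gripper_force: 0.0
```

Emit:
{"op": "drive_tool", "data": {
  "dp": [
    [-0.6,0.27,0.2],
    [-0.83,0.27,0.7],
    [-0.83,0.27,1],
    [-0.83,0.27,1]
  ],
  "dr": [
    [0,0,0],
    [0,0,0],
    [0,0,0],
    [0,0,0]
  ],
  "hand": [0.5,0.5,0.5,0.5]
}}

```text
time_s: 6.58
eef_pos: [0.4639, 0.0205, 0.2448]
orientation: [0.986, -0.168, -0.001, 0.0]
force: [-0.1, 0.0, 0.5]
width: 0.0429
gripper_force: 0.0
```

```bash
cat > j.py <<'E'
from h import *
def rep():
    x,y,a=.5501,.025,-.339; C,S=np.cos(a),np.sin(a)
    s=arm.state(); t=s["eef_pos"][:2]-[x,y]; M=np.array([[C,-S],[S,C]])
    q=Ro.from_quat(s["orientation"]).as_matrix()
    print("t",s["time_s"],"jig",(t@M*1000).round(1),"z",s["eef_pos"][2].round(4),"yawrel",round(np.arctan2(q[1,0],q[0,0])-a,4),"Fjig",(s["force"][:2]@M).round(1),s["force"][2].round(1),"w",s["width"],s["gripper_force"])
if __name__=="__main__":
    import sys; rep()
    if len(sys.argv)>1: save(arm.camera("wrist"),sys.argv[1])
E
python3 j.py pics/w3.png
```

```text
t 6.575 jig [-79.8 -32.9] z 0.2448 yawrel 0.0005 Fjig [-0.1 -0. ] 0.5 w 0.04289758943569677 0.0
```

View pics/w3.png

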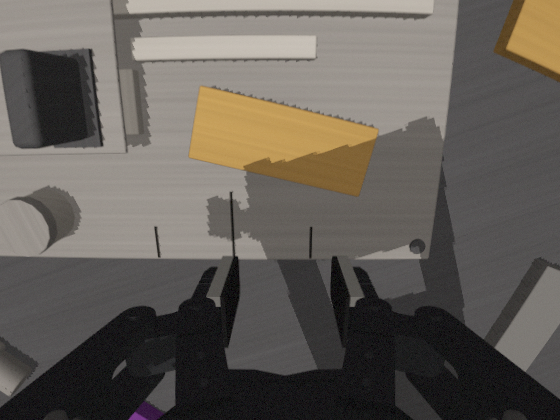

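The bar lies clear ahead of the two fingertips (bar lower edge at row ~195, tips at row ~260), and the jig edges are parallel to the picture. Descending.

Emit:
{"op": "drive_tool", "data": {
  "dp": [
    [0,0,0.4],
    [0,0,0.62],
    [0,0,0.66],
    [0,0,0.7],
    [0,0,0.72],
    [0,0,0.72]
  ],
  "dr": [
    [0,0,0],
    [0,0,0],
    [0,0,0],
    [0,0,0],
    [0,0,0],
    [0,0,0]
  ],
  "hand": [0.5,0.5,0.5,0.5,0.5,0.5]
}}

```text
time_s: 7.38
eef_pos: [0.4645, 0.0204, 0.1877]
orientation: [0.986, -0.169, 0.001, -0.0]
force: [-0.3, 0.3, 0.2]
width: 0.0426
gripper_force: 0.0
```

```bash
python3 j.py
```

```text
t 7.375 jig [-79.2 -32.8] z 0.1877 yawrel 0.0002 Fjig [-0.4  0.2] 0.2 w 0.042567254270638406 0.0
```

Emit:
{"op": "drive_tool", "data": {
  "dp": [
    [0.05,0,0],
    [0.1,0,0],
    [0.15,0,0],
    [0.2,0,0],
    [0.25,0,0],
    [0.3,0,0],
    [0.35,0,0],
    [0.4,0,0],
    [0.44,0,0],
    [0.48,0,0],
    [0.52,0,0],
    [0.55,0,0],
    [0.55,0,0]
  ],
  "dr": [
    [0,0,0],
    [0,0,0],
    [0,0,0],
    [0,0,0],
    [0,0,0],
    [0,0,0],
    [0,0,0],
    [0,0,0],
    [0,0,0],
    [0,0,0],
    [0,0,0],
    [0,0,0],
    [0,0,0]
  ],
  "hand": [0.5,0.5,0.5,0.5,0.5,0.5,0.5,0.5,0.5,0.5,0.5,0.5,0.5]
}}

```text
time_s: 9.0
eef_pos: [0.5059, 0.0058, 0.1871]
orientation: [0.986, -0.169, 0.0, -0.0]
force: [-2.1, 0.7, -0.1]
width: 0.043
gripper_force: 1.1
```

```bash
python3 j.py pics/w4.png
```

```text
t 9.0 jig [-35.3 -32.8] z 0.1871 yawrel 0.0003 Fjig [-2.2 -0. ] -0.1 w 0.043006574478093904 1.0804606628244073
```

View pics/w4.png

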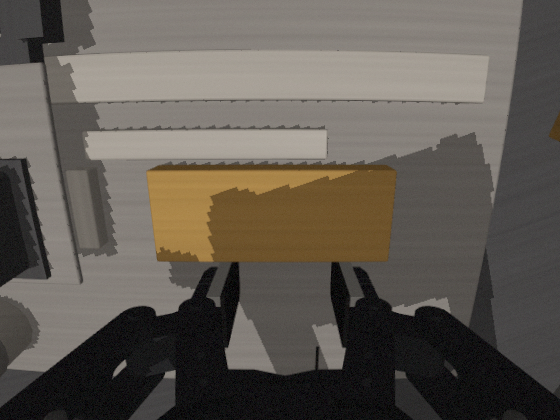

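The bar is now square to the fence, a few mm short of it (bar edge at row 168, fence at row 158), with its left end (col 150) about 18 mm from the stop (col 105).

Emit:
{"op": "drive_tool", "data": {
  "dp": [
    [0.02,0,0],
    [0.04,0,0],
    [0.06,0,0],
    [0.08,0,0],
    [0.08,0,0]
  ],
  "dr": [
    [0,0,0],
    [0,0,0],
    [0,0,0],
    [0,0,0],
    [0,0,0]
  ],
  "hand": [0.5,0.5,0.5,0.5,0.5]
}}

```text
time_s: 9.68
eef_pos: [0.5102, 0.0042, 0.187]
orientation: [0.986, -0.169, -0.003, -0.0]
force: [-8.2, 4.3, 7.2]
width: 0.0429
gripper_force: 4.9
```

```bash
python3 j.py
```

```text
t 9.675 jig [-30.7 -32.8] z 0.187 yawrel 0.0001 Fjig [-9.1  1.3] 7.2 w 0.04291766662929327 4.927438913000515
```

Emit:
{"op": "drive_tool", "data": {
  "dp": [
    [-0.2,0,0],
    [-0.4,0,-0.05],
    [-0.4,0.5,-0.05],
    [-0.4,1,-0.05],
    [-0.4,1,-0.05],
    [-0.4,1,-0.05],
    [0,1,-0.05],
    [0.38,1,-0.05],
    [0.38,1,-0.05]
  ],
  "dr": [
    [0,0,0],
    [0,0,0],
    [0,0,0],
    [0,0,0],
    [0,0,0],
    [0,0,0],
    [0,0,0],
    [0,0,0],
    [0,0,0]
  ],
  "hand": [0.5,0.5,1,1,1,1,1,1,1]
}}

```text
time_s: 10.8
eef_pos: [0.5161, -0.0817, 0.1921]
orientation: [0.986, -0.168, 0.002, 0.0]
force: [-0.2, 0.3, -0.2]
width: 0.0003
gripper_force: 0.0
```

```bash
python3 j.py pics/w5.png
```

```text
t 10.8 jig [   3.4 -111.9] z 0.1921 yawrel 0.0014 Fjig [-0.3  0.3] -0.2 w 0.0002531354838485406 0.0
```

View pics/w5.png

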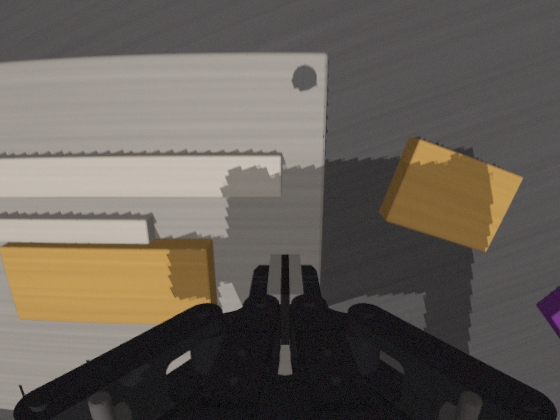

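The bar lies flush along the fence (row 242); its near end (col 215) is clear of the closed fingers (col 268). Pushing along +y.

Emit:
{"op": "drive_tool", "data": {
  "dp": [
    [-0.03,-0.1,0],
    [-0.04,-0.2,0],
    [-0.04,-0.25,0],
    [-0.04,-0.3,0],
    [-0.04,-0.35,0],
    [-0.04,-0.4,0],
    [-0.04,-0.45,0],
    [-0.04,-0.5,0],
    [-0.04,-0.53,0],
    [-0.04,-0.56,0],
    [-0.04,-0.59,0],
    [-0.04,-0.59,0]
  ],
  "dr": [
    [0,0,0],
    [0,0,0],
    [0,0,0],
    [0,0,0],
    [0,0,0],
    [0,0,0],
    [0,0,0],
    [0,0,0],
    [0,0,0],
    [0,0,0],
    [0,0,0],
    [0,0,0]
  ],
  "hand": [1,1,1,1,1,1,1,1,1,1,1,1]
}}

```text
time_s: 12.35
eef_pos: [0.5261, -0.0362, 0.1909]
orientation: [0.986, -0.169, -0.001, 0.0]
force: [-3.1, -4.1, 2.0]
width: 0.0001
gripper_force: 2.2
```

```bash
python3 j.py pics/w6.png
```

```text
t 12.35 jig [ -2.3 -65.7] z 0.1909 yawrel 0.0003 Fjig [-1.6 -4.9] 2.0 w 0.00011523688684365771 2.186273764818907
```

View pics/w6.png

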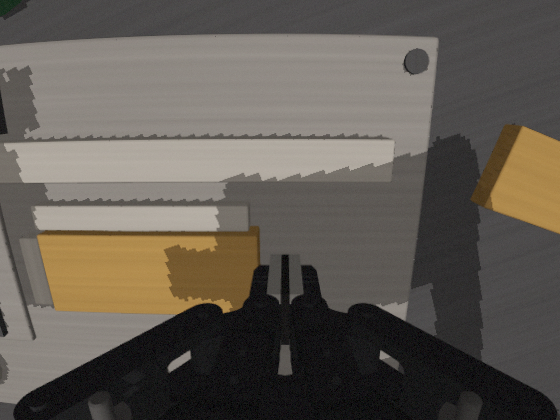

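The bar is along the fence with its left end about 5 mm from the stop (col 40 vs ~28 expected when flush). Pushing further in small steps.

Emit:
{"op": "drive_tool", "data": {
  "dp": [
    [0,-0.02,0],
    [0,-0.04,0],
    [0,-0.05,0],
    [0,-0.06,0],
    [0,-0.06,0]
  ],
  "dr": [
    [0,0,0],
    [0,0,0],
    [0,0,0],
    [0,0,0],
    [0,0,0]
  ],
  "hand": [1,1,1,1,1]
}}

```text
time_s: 13.02
eef_pos: [0.5276, -0.0321, 0.1909]
orientation: [0.986, -0.168, -0.001, 0.0]
force: [-3.8, -5.4, 0.9]
width: -0.0002
gripper_force: 3.1
```

```bash
python3 j.py
```

```text
t 13.025 jig [ -2.2 -61.3] z 0.1909 yawrel 0.0006 Fjig [-1.8 -6.3] 0.9 w -0.00021692487232581674 3.1015579774975777
```

Emit:
{"op": "drive_tool", "data": {
  "dp": [
    [0,-0.01,0],
    [0,-0.02,0],
    [0,-0.03,0],
    [0,-0.03,0]
  ],
  "dr": [
    [0,0,0],
    [0,0,0],
    [0,0,0],
    [0,0,0]
  ],
  "hand": [1,1,1,1]
}}

```text
time_s: 13.52
eef_pos: [0.528, -0.0312, 0.1909]
orientation: [0.986, -0.168, -0.001, 0.002]
force: [-6.0, -11.6, 3.2]
width: -0.0003
gripper_force: 6.4
```

```bash
python3 j.py
```

```text
t 13.525 jig [ -2.2 -60.3] z 0.1909 yawrel 0.0021 Fjig [ -1.8 -13. ] 3.2 w -0.00030437906341510663 6.38618241995573
```

Emit:
{"op": "drive_tool", "data": {
  "dp": [
    [0,0.12,0],
    [0,0.15,0],
    [0,0.15,-0.5],
    [0,0.15,-1],
    [0,0.15,-1]
  ],
  "dr": [
    [0,0,0],
    [0,0,0],
    [0,0,0],
    [0,0,0],
    [0,0,0]
  ],
  "hand": [1,1,1,1,1]
}}

```text
time_s: 14.15
eef_pos: [0.5272, -0.0408, 0.2754]
orientation: [0.986, -0.169, 0.005, -0.0]
force: [0.5, 0.3, 0.4]
width: -0.0001
gripper_force: 0.0
```

Emit:
{"op": "drive_tool", "data": {
  "dp": [
    [0,-0.5,-0.4],
    [0,-1,-0.6],
    [0,-1,-0.6],
    [0,-1,-0.6]
  ],
  "dr": [
    [0,0,0],
    [0,0,0],
    [0,0,0],
    [0,0,0]
  ],
  "hand": [0.2,0.2,0.2,0.2]
}}

```text
time_s: 14.65
eef_pos: [0.5507, 0.0348, 0.3177]
orientation: [0.986, -0.168, -0.001, 0.0]
force: [0.5, -0.1, -0.2]
width: 0.068
gripper_force: 0.0
```

```bash
python3 j.py pics/w7.png; python3 - <<'E'
from h import *
k=arm.calibration("wrist");arm.camera("wrist")
x,y,a=.5501,.025,-.339; C,S=np.cos(a),np.sin(a)
for n,z in(("bar_center",.019),("shutter_handle",.059),("shutter_edge",.039),("half_mark",.012),("fence",.012),("stop",.012)):
    for d in arm.pinpoint(n,"wrist")[:1]:
        w=ray("wrist",d["point"],z,k)[:2]-[x,y]; print(n,np.round(d["point"]),(w@np.array([[C,-S],[S,C]])*1000).round(1))
E
```

```text
t 14.65 jig [-2.7  9.4] z 0.3177 yawrel 0.001 Fjig [0.5 0.1] -0.2 w 0.06804829593094032 0.0
bar_center [298. 199.] [-2.8 -2. ]
shutter_handle [192. 209.] [ 1.1 75. ]
shutter_edge [229. 204.] [-1.3 51.2]
fence [293. 277.] [-78.6   0.9]
stop [234. 199.] [-4.3 51.3]
```

View pics/w7.png

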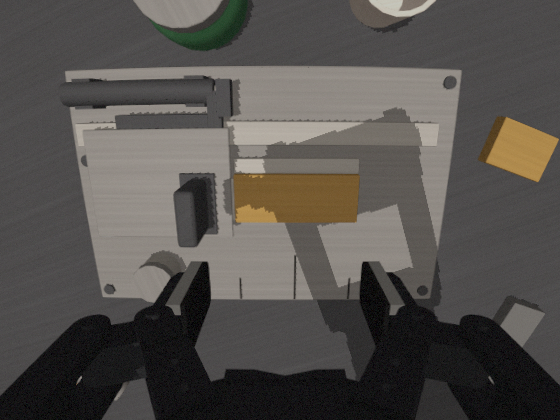

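The bar sits flush in the corner: its right end (col 359) is level with the fence end, its long side is on the fence (row 174) and its left end is under the shutter edge (col 234). Next, grasp the handle.

Emit:
{"op": "drive_tool", "data": {
  "dp": [
    [0.03,-0.5,0],
    [0.03,-0.82,0.1],
    [0.03,-0.82,0.6],
    [0.03,-0.82,0.6]
  ],
  "dr": [
    [0,0,0],
    [0,0,0],
    [0,0,0],
    [0,0,0]
  ],
  "hand": [0.2,0.2,0.2,0.2]
}}

```text
time_s: 15.55
eef_pos: [0.5734, 0.0957, 0.2675]
orientation: [0.986, -0.168, -0.004, 0.001]
force: [0.1, 0.3, -0.9]
width: 0.068
gripper_force: 0.0
```

Emit:
{"op": "drive_tool", "data": {
  "dp": [
    [0,0,0.3],
    [0,0,0.6],
    [0,0,0.6],
    [0,0,0.6],
    [0,0,0.6],
    [0,0,0.6],
    [0,0,0.6],
    [0,0,0.6]
  ],
  "dr": [
    [0,0,0],
    [0,0,0],
    [0,0,0],
    [0,0,0],
    [0,0,0],
    [0,0,0],
    [0,0,0],
    [0,0,0]
  ],
  "hand": [0.2,0.2,0.2,1,1,1,1,1]
}}

```text
time_s: 16.55
eef_pos: [0.576, 0.0957, 0.2245]
orientation: [0.986, -0.169, 0.001, -0.0]
force: [-1.6, -0.5, 6.4]
width: 0.013
gripper_force: 60.1
```

```bash
python3 j.py
```

```text
t 16.55 jig [ 0.9 75.3] z 0.2245 yawrel 0.0002 Fjig [-1.3 -1. ] 6.4 w 0.012968658619968649 60.096572041511536
```

Emit:
{"op": "drive_tool", "data": {
  "dp": [
    [0,0.07,0],
    [0,0.14,0],
    [0,0.21,0],
    [0,0.28,0],
    [0,0.35,0],
    [0,0.42,0],
    [0,0.49,0],
    [0,0.56,0],
    [0,0.6,0],
    [0,0.64,0],
    [0,0.64,0],
    [0,0.64,0],
    [0,0.64,0]
  ],
  "dr": [
    [0,0,0],
    [0,0,0],
    [0,0,0],
    [0,0,0],
    [0,0,0],
    [0,0,0],
    [0,0,0],
    [0,0,0],
    [0,0,0],
    [0,0,0],
    [0,0,0],
    [0,0,0],
    [0,0,0]
  ],
  "hand": [1,1,1,1,1,1,1,1,1,1,1,1,1]
}}

```text
time_s: 18.18
eef_pos: [0.5595, 0.0492, 0.2245]
orientation: [0.986, -0.169, 0.002, -0.003]
force: [1.6, 8.7, 4.4]
width: 0.0129
gripper_force: 59.9
```

```bash
python3 j.py pics/w8.png; python3 - <<'E'
from h import *
x,y,a=.5501,.025,-.339; C,S=np.cos(a),np.sin(a)
for c in("wrist","top","scene"):
  k=arm.calibration(c);im=arm.camera(c)
  for n,z in(("bar_center",.019),("shutter_handle",.059),("shutter_edge",.039),("half_mark",.012)):
    for d in arm.pinpoint(n,c)[:1]:
        w=ray(c,d["point"],z,k)[:2]-[x,y]; print(c,n,round(d["score"],2),np.round(d["point"]),(w@np.array([[C,-S],[S,C]])*1000).round(1))
k=arm.calibration("wrist")
for X in((.028*-1,0,.039),(-.078,0,.012),(0,-.05,.026),(-.02,-.05,.026)): print(X,proj("wrist",[x+C*X[0]-S*X[1],y+S*X[0]+C*X[1],X[2]],k).round(0))
E
```

```text
t 18.175 jig [ 0.8 26. ] z 0.2245 yawrel -0.0007 Fjig [-1.4  8.8] 4.4 w 0.012868587687001047 59.93408739566803
wrist bar_center 0.82 [332. 250.] [-2.1  0.5]
wrist shutter_handle 0.64 [288. 282.] [ 0.5 25.4]
wrist shutter_edge 0.81 [336. 262.] [0.5 1.1]
top bar_center 0.9 [346. 281.] [-169.8 -223.4]
top shutter_handle 0.5 [286. 203.] [-0.7 28.4]
top shutter_edge 0.66 [295. 210.] [-10.2  -3.2]
scene bar_center 0.66 [380. 216.] [-258.6   88.9]
scene shutter_handle 0.93 [295. 232.] [-7.2 34.9]
scene shutter_edge 0.69 [287. 232.] [-11.4   1.9]
scene half_mark 0.73 [306. 231.] [-74.2   3. ]
(-0.028, 0, 0.039) [335. 310.]
(-0.078, 0, 0.012) [326. 351.]
(0, -0.05, 0.026) [424. 252.]
(-0.02, -0.05, 0.026) [420. 284.]
```

View pics/w8.png

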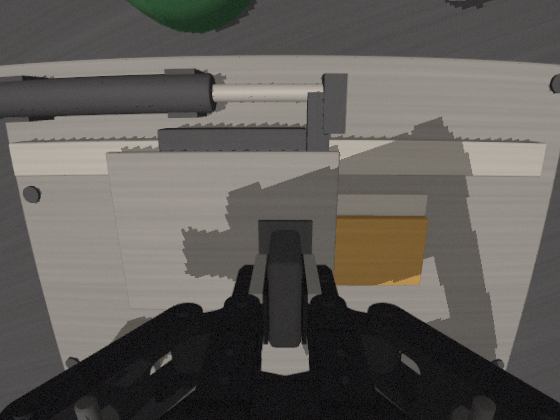

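The shutter edge (col 336) stands within about 1 mm of mid-bar. The bar's end (col 426) and side (row 216, on the fence) are unmoved, and the grip holds at 60 N against 8.8 N of spring.

```bash
python3 -c "
from station import arm
print(arm.sign_off())"
```

```text
the job is handed in; nothing more can be done
None
```

I pushed the bar flush into its corner first, then slid the shutter to about 49 mm of travel (half is 50 mm). I handed the job in with the fingers still gripping its handle; the sign-off gave no verdict.

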